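# Gauge the plaster in the square mould

### The arm

A 6-joint arm with a two-finger parallel gripper is mounted at the origin on the work surface. World frame = base frame: x ahead of the robot, y to its left, z up, the work surface at z = 0. Lengths are in mm, angles in rad, forces in N, time in s.
With the tool pointing down it reaches from about 350 to 775 mm from the base axis. Payload 7.3 kg.
Tool frame: the origin (TCP) lies midway between the tips of the shut fingers; the grasp point (between the pads) lies 19 mm behind it; z points along the fingers, y is the direction in which the jaws open and shut (so a half turn about z gives the same grasp; the last joint's range is limited). The gripper opens to 92 mm and grips with 3 to 60 N. Pads are 19 mm wide; open, the fingers measure 130 mm over their backs; the gripper's body (75 mm by 190 mm) begins 47 mm behind the grasp point.
Start: joints at [0.99, 0.342, 1.524, -0, 1.275, -0.146], TCP at [221.134, 476.177, 226.741] pointing down, gripper open.
Joint ranges: [-2.53, 2.53], [-0.77, 2.02], [0.04, 2.7], [-1, 4.14], [0.28, 2.66], [-3.11, 3.11]. Speed limits (rad/s): [2.57, 2.57, 3.14, 3.14, 3.14, 3.14].

### API

Orientations are given as [roll, pitch, yaw] about the fixed x, y, z axes, in that order (R = Rz(yaw) Ry(pitch) Rx(roll)).
In Python, from plant import sensors, imaging, ticket gives the robot as it stands. The module is installed in compiled form; this text tells all that it offers.
- The arm moves only by the tool arm_command, never from a script. Its argument "increments" is one flat list of numbers, 5 for each row, row after row: the closure, from 0 (fully open) to 1 (shut), then the shift along the tool's x, y, z in mm, then the turn about the tool's z in degrees. In form: [hand, dx, dy, dz, spin, hand, dx, dy, dz, spin, ...]. A call has 1 to 20 rows; each row is the pose to reach, as a shift and turn from the pose commanded when the call began, along the tool's axes at that moment; what a row does not reach only later rows make up. A row lasts 1/8 s, in which the tool goes at most 62.5 mm and 10.7 degrees, less where a joint would pass 70% of its speed; a pose out of reach is approached as far as the arm can. A call with a gripper value outside its range is refused whole. The fingers move at their own pace and stop on an object; the grip force is fixed at half the most. Time passes only in rows, so rows that repeat a pose let the fingers close. It gives the time, the measured TCP pose, the force and the opening at its end, in the units of the state.
- sensors.get_obs(): the state, without advancing time (a new reading comes with each control period).
- imaging.capture(name): name is "scene" or "top"; returns the picture (384x512x3 uint8, blue, green, red); there is no depth.
- imaging.calibration(name): a dict with "fx", "fy", "cx", "cy" (pixels), "world_to_cam" (4x4, takes a point from world to camera coordinates). Camera axes: x right, y down, z forward; pixel columns grow to the right and rows downward; lengths in mm; the calibration is good to about 2 mm. A picture is of the moment at which its call begins. calibration takes no time and is no camera call.
- ticket.close_job(): hands the job in, once; it reports no verdict.
The state is a dict: "time": time; "joint_positions": joint angles; "dq": joint speeds; "tau": joint torques, N m; "tool_pos": TCP position; "tcp_rot": TCP orientation; "contact_force": force on the tool from outside, world axes, zero at the start; "moment": the same for the moment, N m; "grip_width": finger opening in mm.
Only numpy, scipy, OpenCV 4.12 (cv2) and the standard library are available. Lean on these libraries where they do the work, as an engineer would, in place of code of your own. Each camera call takes 0.05 s, during which the arm holds its last target. There are 200 camera calls.

### The job

The plaster in the two casting moulds has set, and a bridge depth gauge stands across each. On the square wooden mould, lower the gauge's rod by its crossbar handle until its foot touches the plaster, then lock it at that height by turning the handle clockwise (seen from above) a quarter turn until it stops, and let go. Leave the gauge on the round cardboard mould as it is.

Things in the scene. Friction and masses are not known exactly. Their poses are not given: they have to be found in the camera images.
- square_probe: upright sliding steel depth rod (8 mm thick, 16 mm round foot) of the bridge gauge on the square mould. Origin: underside of the foot; z up; x along the bridge beam. Its crossbar handle is centred on the rod 135 mm above this origin. The rod slides only straight down; about 2 N moves it, and a friction brake holds it where it is left. It starts with the foot 68 to 88 mm above the table.
- square_lock (a joint): turn of that rod's black plastic crossbar handle (56 mm long, 16 wide, 30 tall; pinch across the 16 mm from above), rad. 0: bar along the beam, free; grows clockwise seen from above to a stop at 1.4: locked. Starts at 0 to 0.15. Bar direction = probe yaw minus this angle. Takes about 0.06 N m, stays where left.
- square_plaster: flat white plaster in the square plywood mould (fixed, 140 x 140 mm outside, walls 12 mm, rim 90 mm above the table). Origin: centre of its top surface, straight below the rod, 25 to 55 mm above the table; z up, x along the aluminium bridge beam (190 x 30 mm, lying on the rim, its top 102 mm and its 26 mm round collar 114 mm above the table).
- round_handle_end (a point): one end of the crossbar handle (28 mm out from the rod's axis, at mid height) of the identical gauge on the round cardboard mould (140 mm across, 90 mm high): not to be moved.
Mind the look-alikes: they are no part of the job. Leave any blue look-alike of the part that bears square_probe alone.

How it is judged:
By the outcome, as a careful person would: the job done as asked, in the order asked, and still so for the second after the job is handed in, with the robot touching nothing.
It also fails if it takes over 38 s, if anything falls off the work surface, if the arm or the gripper's body presses on something with over 40 N, if the wrist force passes 120 N, or if a joint passes its speed limit or range.

## Working session

There is one attempt and no reset: what is moved stays moved. The work goes in short steps, Python scripts to look and compute and a tool call to move; the robot and the scene stay as the last step left them, time stands still between calls to the robot, and variables do not carry over. Pictures are saved under pics/ and viewed, about 8 in all and at most 12, crops included, and the job is handed in when it is done.

Besides the shell and the picture viewer there is one more tool, called by a JSON object that holds its "op" and its "data", one argument or row to a line. arm_command: Moves the arm, as the interface text tells. Its arguments: {"type":"object","properties":{"increments":{"type":"array","items":{"type":"number"}}},"required":["increments"]}

```bash
mkdir -p pics; cat > h.py <<'E'
import numpy as np, cv2
from plant import sensors, imaging, ticket
def ray(name,u,v,z):
    c=imaging.calibration(name);M=np.array(c["world_to_cam"]);R=M[:3,:3];o=-R.T@M[:3,3]
    d=R.T@np.array([(u-c["cx"])/c["fx"],(v-c["cy"])/c["fy"],1]);return o+d*(z-o[2])/d[2]
def proj(name,p):
    c=imaging.calibration(name);M=np.array(c["world_to_cam"]);q=M[:3,:3]@np.array(p)+M[:3,3]
    return np.array([c["fx"]*q[0]/q[2]+c["cx"],c["fy"]*q[1]/q[2]+c["cy"]])
E
python3 - <<'E'
from h import *
a=imaging.capture("scene");b=imaging.capture("top")
cv2.imwrite("pics/s0.png",a);cv2.imwrite("pics/t0.png",b)
for n in("scene","top"):
    M=np.array(imaging.calibration(n)["world_to_cam"]);print(n,-M[:3,:3].T@M[:3,3],M[2,:3])
print(sensors.get_obs())
E
```

```text
scene [ 946.26253876 -240.47956589  928.45597816] [-0.53037367  0.24595676 -0.81130084]
top [364.24461858 -10.51147735 933.6915042 ] [ 0.09072851  0.02540625 -0.99555154]
{'time': 0.1, 'joint_positions': array([ 9.89960445e-01,  3.42678964e-01,  1.52489070e+00, -8.48537525e-06,
        1.27541343e+00, -1.45995132e-01]), 'dq': array([ 0.00043617, -0.00148628, -0.00255215,  0.00039641, -0.00046093,
       -0.00095008]), 'tau': array([ 1.81706477e-03, -4.32004166e+01, -2.44694942e+01,  7.18339719e-02,
        5.25452360e-02, -3.39233009e-05]), 'tool_pos': array([220.9484143 , 475.85260729, 226.11175885]), 'tcp_rot': array([-3.14021582e+00, -1.94249481e-04,  2.70675425e+00]), 'contact_force': array([ 0.13751492, -0.38287397,  0.35600124]), 'moment': array([-0.02149051,  0.0315633 , -0.04915106]), 'grip_width': 91.95974507366053}
```

View pics/s0.png

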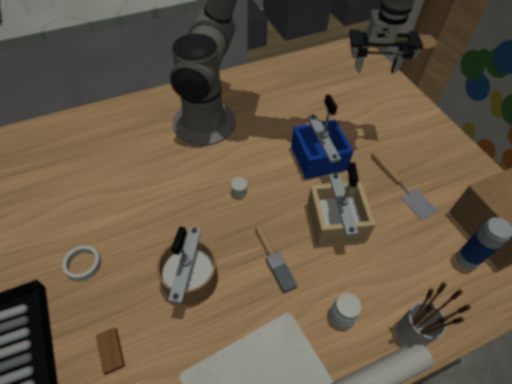

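View pics/t0.png

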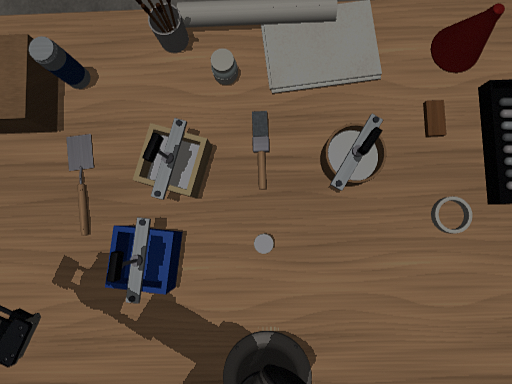

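Candidates in the top view: the plywood gauge (172,160), the blue look-alike (140,262) and the round cardboard gauge (357,152). By the description I choose the plywood one, at scene (340,205). Next is a close crop of it.

```bash
python3 - <<'E'
import cv2,numpy as np
a=cv2.imread("pics/s0.png")[155:255,295:385];b=cv2.imread("pics/t0.png")[110:210,120:220]
f=lambda i:cv2.resize(i,(i.shape[1]*4,i.shape[0]*4),interpolation=cv2.INTER_CUBIC)
cv2.imwrite("pics/c0.png",np.clip(np.hstack([f(a),f(b)])*1.5,0,255).astype('uint8'))
# dark (black) handle blobs
for n,p,(x,y,w,h) in(("scene","s0",(335,155,40,50)),("top","t0",(135,130,35,40))):
    g=cv2.imread(f"pics/{p}.png")[y:y+h,x:x+w].max(2)
    k,l,s,c=cv2.connectedComponentsWithStats((g<45).astype('uint8'))
    for i in range(1,k):
        if s[i,4]>20: 
            pts=np.argwhere(l==i)[:,::-1].astype('float32');print(n,s[i],c[i]+[x,y],cv2.minAreaRect(pts+np.float32([x,y])))
E
```

```text
scene [ 12   8  11  24 178] [352.09550562 174.37640449] ((352.1711730957031, 174.46981811523438), (23.692731857299805, 8.283766746520996), 79.99201965332031)
top [  7   0  28  40 476] [153.26890756 148.96638655] ((156.73532104492188, 151.55882263183594), (24.98116683959961, 40.98851776123047), 14.03624439239502)
```

View pics/c0.png

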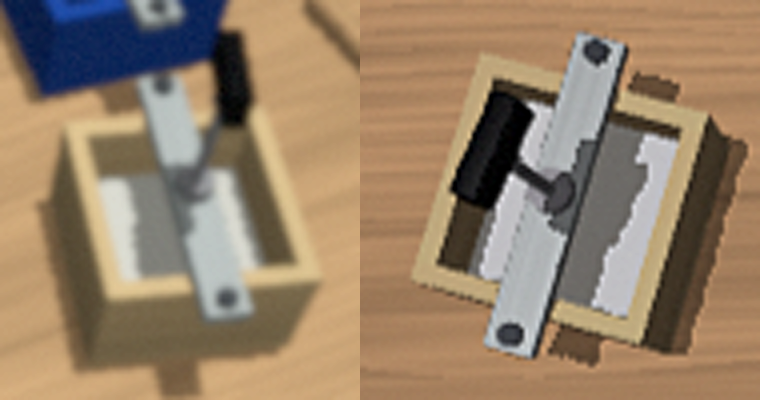

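```bash
cat >> h.py <<'E'
from scipy.spatial.transform import Rotation as Rn
def rel(o,tcp,bar=None):
    R=Rn.from_euler('xyz',o["tcp_rot"]).as_matrix()
    print("tcp",o["tool_pos"].round(1),"shift",(R.T@(np.array(tcp)-o["tool_pos"])).round(1))
    if bar is not None: # want tool y perpendicular to bar -> tool x along bar
        t=R.T@np.array([np.cos(bar),np.sin(bar),0]); print("spin",((np.degrees(np.arctan2(t[1],t[0]))+90)%180-90).round(1))
E
python3 - <<'E'
from h import *
from scipy.optimize import least_squares
P=[ray("top",179,122.5,102),ray("top",157.5,193.5,102)]
Q=[ray("scene",295+162/4,155+87/4,102),ray("scene",295+227/4,155+298/4,102)]
for S in(P,Q):
    d=S[0]-S[1];print(np.round(S,1).tolist(),np.linalg.norm(d),((S[0]+S[1])/2).round(1),np.degrees(np.arctan2(d[1],d[0])))
print("collar",ray("top",170,158,114),ray("scene",295+197/4,155+185/4,114))
ht=[153,147.3]
r=least_squares(lambda p:np.r_[proj("top",p)-ht,proj("scene",p)-[352.1,174.4]],[500,150,210]);print("handle",r.x,r.fun)
z=r.x[2]+12
A=[((510,98),(472,197)),((530,105),(490,205)),((490,92),(455,192))]
for a,b in A:
    d=ray("top",120+(a[0]-360)/4,110+a[1]/4,z)-ray("top",120+(b[0]-360)/4,110+b[1]/4,z);print(np.linalg.norm(d),np.degrees(np.arctan2(d[1],d[0])))
print(np.degrees(sensors.get_obs()["tcp_rot"]))
E
```

```text
[[604.6, 185.3, 102.0], [441.3, 235.7, 102.0]] 170.8461761099347 [522.9 210.5 102. ] -17.16562009403559
[[444.0, 236.9, 102.0], [604.8, 188.2, 102.0]] 168.0129989045585 [524.4 212.6 102. ] 163.17229634963292
collar [519.8756305  203.50243641 114.        ] [529.97190631 209.40319815 114.        ]
handle [522.99367977 210.6341105  216.67889294] [-0.05632062 -0.02227089 -0.07156962  0.01661696]
51.92080052262003 -21.14710356931824
52.66797146260571 -22.02268773065993
51.95475331290395 -19.354818720289444
[-1.79921113e+02 -1.11296754e-02  1.55085594e+02]
```

The crop confirms plywood walls and a black bar. The gauge centre is about (523.5, 211), the handle is about 217 mm high and the bar points at about -21°.

```bash
python3 - <<'E'
from h import *
o=sensors.get_obs()
rel(o,[523.5,211,262],np.radians(-20.9))
print(proj("top",[523.5,211,217]))
E
```

```text
tcp [220.9 475.9 226.1] shift [-386.  -112.8  -35.8]
spin -4.0
[152.71072602 146.99846358]
```

{"op": "arm_command", "data": {
  "increments": [0, 0, 0, -60, -4, 0, 0, 0, -60, -4, 0, -60, -18, -60, -4, 0, -120, -35, -60, -4, 0, -180, -53, -60, -4, 0, -240, -70, -60, -4, 0, -300, -88, -60, -4, 0, -350, -102, -60, -4, 0, -386, -113, -60, -4, 0, -386, -113, -60, -4, 0, -386, -113, -60, -4, 0, -386, -113, -60, -4]
}}

```text
time: 1.6
tool_pos: [522.7, 212.0, 286.7]
tcp_rot: [3.141, -0.0, 2.778]
contact_force: [0.9, 0.6, -0.3]
grip_width: 91.7
```

```bash
python3 - <<'E'
from h import *
a=imaging.capture("scene");b=imaging.capture("top")
f=lambda i:cv2.resize(i,(i.shape[1]*4,i.shape[0]*4),interpolation=cv2.INTER_CUBIC)
cv2.imwrite("pics/c1.png",np.clip(np.hstack([f(a[125:240,300:390]),f(b[100:215,110:215])])*1.5,0,255).astype('uint8'))
rel(sensors.get_obs(),[523.5,211,198],np.radians(-20.9));print(sensors.get_obs()["joint_positions"])
E
```

```text
tcp [522.9 212.  286.9] shift [-0.9 -0.7 88.9]
spin 0.1
[ 2.49224718e-01  3.78104757e-01  1.30390799e+00  1.94432078e-04
  1.45932740e+00 -9.58118417e-01]
```

View pics/c1.png

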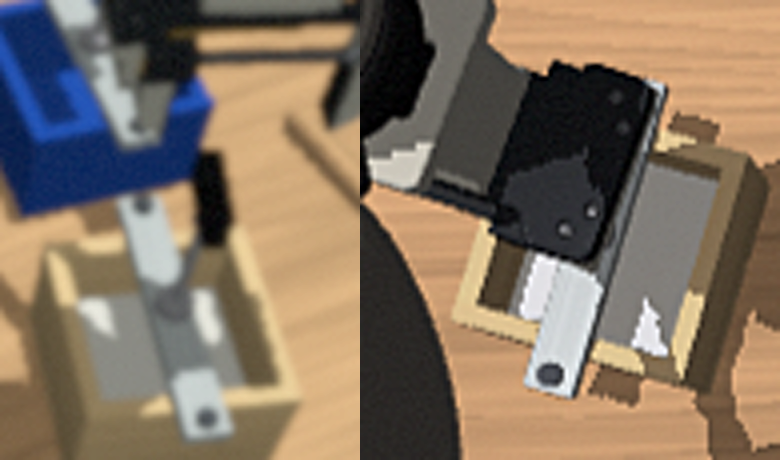

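The fingers straddle above the handle and the gauge is unmoved (handle at scene about (353,174)). Descending and closing.

{"op": "arm_command", "data": {
  "increments": [0, -1, -1, 25, 0, 0, -1, -1, 50, 0, 0, -1, -1, 75, 0, 0, -1, -1, 87, 0, 0, -1, -1, 87, 0, 0.5, -1, -1, 87, 0, 0.7, -1, -1, 87, 0, 0.75, -1, -1, 87, 0, 0.8, -1, -1, 87, 0, 0.85, -1, -1, 87, 0, 0.9, -1, -1, 87, 0, 1, -1, -1, 87, 0, 1, -1, -1, 87, 0, 1, -1, -1, 87, 0]
}}

```text
time: 3.45
tool_pos: [524.3, 210.3, 199.7]
tcp_rot: [3.141, 0.0, 2.777]
contact_force: [1.3, 3.4, -0.6]
grip_width: 15.6
```

```bash
python3 - <<'E'
from h import *
p=ray("scene",295+110/4,155+135/4,90)
for z in range(20,65,5): print(z,((proj("scene",[p[0],p[1],z])-[295,155])*4).round(0))
E
```

```text
20 [ 94. 193.]
25 [ 95. 189.]
30 [ 97. 185.]
35 [ 98. 181.]
40 [ 99. 177.]
45 [100. 173.]
50 [101. 169.]
55 [102. 165.]
60 [103. 161.]
```

{"op": "arm_command", "data": {
  "increments": [1, 0, 0, 4, 0, 1, 0, 0, 8, 0, 1, 0, 0, 12, 0, 1, 0, 0, 16, 0, 1, 0, 0, 20, 0, 1, 0, 0, 22, 0, 1, 0, 0, 22, 0, 1, 0, 0, 22, 0]
}}

```text
time: 4.45
tool_pos: [524.2, 210.1, 177.2]
tcp_rot: [3.141, -0.0, 2.777]
contact_force: [1.3, 5.5, -0.5]
grip_width: 15.7
```

{"op": "arm_command", "data": {
  "increments": [1, 0, 1, 2, 0, 1, 0, 1, 4, 0, 1, 0, 1, 6, 0, 1, 0, 1, 8, 0, 1, 0, 1, 8, 0]
}}

```text
time: 5.08
tool_pos: [524.4, 210.5, 169.3]
tcp_rot: [-3.141, -0.001, 2.777]
contact_force: [-0.3, 0.6, -1.9]
grip_width: 16.0
```

{"op": "arm_command", "data": {
  "increments": [1, 0, 0, 1, 0, 1, 0, 0, 2, 0, 1, 0, 0, 2, 0, 1, 0, 0, 2, 0]
}}

```text
time: 5.58
tool_pos: [524.4, 210.6, 167.6]
tcp_rot: [-3.141, -0.0, 2.777]
contact_force: [-1.1, -1.2, -0.3]
grip_width: 16.0
```

{"op": "arm_command", "data": {
  "increments": [1, 0, 0, 1, 0, 1, 0, 0, 2, 0, 1, 0, 0, 2, 0, 1, 0, 0, 2, 0]
}}

```text
time: 6.08
tool_pos: [524.4, 210.6, 165.6]
tcp_rot: [-3.141, -0.0, 2.777]
contact_force: [-1.1, -1.7, 0.0]
grip_width: 16.2
```

{"op": "arm_command", "data": {
  "increments": [1, 0, 0, 1, 0, 1, 0, 0, 2, 0, 1, 0, 0, 2, 0, 1, 0, 0, 2, 0]
}}

```text
time: 6.58
tool_pos: [524.5, 210.7, 163.6]
tcp_rot: [-3.141, -0.0, 2.777]
contact_force: [-1.3, -2.2, -0.0]
grip_width: 15.5
```

```bash
python3 - <<'E'
from h import *
a=imaging.capture("scene")
cv2.imwrite("pics/c2.png",np.clip(cv2.resize(a[135:245,290:400],None,fx=5,fy=5,interpolation=cv2.INTER_CUBIC)*1.6,0,255).astype('uint8'))
E
```

```text
(no output)
```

View pics/c2.png

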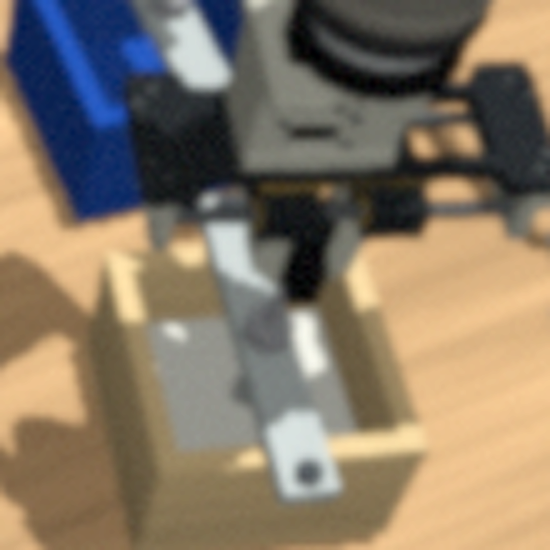

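The picture shows the bar held between the pads and riding down with them, and the dark foot just visible at crop (240,388), i.e. scene (338,213). Continuing down.

{"op": "arm_command", "data": {
  "increments": [1, 0, 0, 1, 0, 1, 0, 0, 2, 0, 1, 0, 0, 2, 0, 1, 0, 0, 2, 0]
}}

```text
time: 7.12
tool_pos: [524.5, 210.7, 161.6]
tcp_rot: [-3.141, -0.0, 2.777]
contact_force: [-1.1, -2.6, 0.7]
grip_width: 16.0
```

{"op": "arm_command", "data": {
  "increments": [1, 0, 0, 1, 0, 1, 0, 0, 2, 0, 1, 0, 0, 2, 0, 1, 0, 0, 2, 0]
}}

```text
time: 7.62
tool_pos: [524.5, 210.7, 159.6]
tcp_rot: [-3.141, -0.0, 2.777]
contact_force: [-2.1, -2.6, -0.3]
grip_width: 15.8
```

{"op": "arm_command", "data": {
  "increments": [1, 0, 0, 1, 0, 1, 0, 0, 2, 0, 1, 0, 0, 2, 0, 1, 0, 0, 2, 0]
}}

```text
time: 8.12
tool_pos: [524.5, 210.7, 157.6]
tcp_rot: [-3.142, -0.0, 2.777]
contact_force: [-1.9, -2.9, 0.1]
grip_width: 15.8
```

{"op": "arm_command", "data": {
  "increments": [1, 0, 0, 1, 0, 1, 0, 0, 2, 0, 1, 0, 0, 2, 0, 1, 0, 0, 2, 0]
}}

```text
time: 8.62
tool_pos: [524.5, 210.7, 155.6]
tcp_rot: [-3.142, -0.0, 2.777]
contact_force: [-2.8, -3.0, -0.2]
grip_width: 15.6
```

{"op": "arm_command", "data": {
  "increments": [1, 0, 0, 1, 0, 1, 0, 0, 2, 0, 1, 0, 0, 2, 0, 1, 0, 0, 2, 0]
}}

```text
time: 9.12
tool_pos: [524.5, 210.7, 153.6]
tcp_rot: [-3.142, -0.0, 2.777]
contact_force: [-1.6, -3.0, -0.3]
grip_width: 15.9
```

{"op": "arm_command", "data": {
  "increments": [1, 0, 0, 1, 0, 1, 0, 0, 2, 0, 1, 0, 0, 2, 0, 1, 0, 0, 2, 0]
}}

```text
time: 9.62
tool_pos: [524.7, 210.8, 152.6]
tcp_rot: [3.141, 0.001, 2.777]
contact_force: [-4.7, -3.9, 6.7]
grip_width: 15.6
```

{"op": "arm_command", "data": {
  "increments": [1, 0, 0, 0.5, 0, 1, 0, 0, 1, 0, 1, 0, 0, 1, 0, 1, 0, 0, 1, 0]
}}

```text
time: 10.12
tool_pos: [524.8, 210.9, 152.5]
tcp_rot: [3.14, 0.002, 2.777]
contact_force: [-6.1, -4.1, 12.5]
grip_width: 16.0
```

The foot is on the plaster: z is stuck at 152.5 and the force is rising to 12.5 N. I ease off slightly and turn clockwise.

{"op": "arm_command", "data": {
  "increments": [1, 0, 0, -1, 0, 1, 0, 0, -1, 5, 1, 0, 0, -1, 10, 1, 0, 0, -1, 15, 1, 0, 0, -1, 20, 1, 0, 0, -1, 25, 1, 0, 0, -1, 30, 1, 0, 0, -1, 35, 1, 0, 0, -1, 40, 1, 0, 0, -1, 45, 1, 0, 0, -1, 50, 1, 0, 0, -1, 55, 1, 0, 0, -1, 60, 1, 0, 0, -1, 65, 1, 0, 0, -1, 68, 1, 0, 0, -1, 68, 1, 0, 0, -1, 68, 1, 0, 0, -1, 68]
}}

```text
time: 12.38
tool_pos: [523.5, 210.0, 152.6]
tcp_rot: [-3.14, 0.001, 1.59]
contact_force: [-8.4, -6.0, 10.3]
grip_width: 15.5
```

```bash
python3 - <<'E'
from h import *
o=sensors.get_obs();print(o["moment"],o["contact_force"],o["joint_positions"][5])
E
```

```text
[-1.40239254  1.4804356  -0.0187739 ] [-8.42908246 -6.03054487 10.26732379] 0.227384428655168
```

{"op": "arm_command", "data": {
  "increments": [1, -0.5, -0.5, 0, 0, 1, -1, -1, 0, 2, 1, -1, -1, 0, 4, 1, -1, -1, 0, 6, 1, -1, -1, 0, 8, 1, -1, -1, 0, 8, 1, -1, -1, 0, 8]
}}

```text
time: 13.25
tool_pos: [523.1, 209.8, 152.6]
tcp_rot: [-3.141, -0.0, 1.45]
contact_force: [-6.0, -3.2, 7.3]
grip_width: 16.2
```

```bash
python3 - <<'E'
from h import *
o=sensors.get_obs();print(o["moment"],o["contact_force"],o["tcp_rot"],o["time"])
E
```

```text
[-0.83357952  1.21932217 -0.00414452] [-6.00721727 -3.22333912  7.33547504] [-3.14125369e+00 -1.09397516e-04  1.45032255e+00] 13.25
```

{"op": "arm_command", "data": {
  "increments": [1, 0, 0, 0, 2, 1, 0, 0, 0, 4, 1, 0, 0, 0, 4, 1, 0, 0, 0, 4]
}}

```text
time: 13.75
tool_pos: [523.1, 209.5, 152.6]
tcp_rot: [-3.142, 0.001, 1.382]
contact_force: [-6.0, -5.0, 8.1]
grip_width: 16.6
```

```bash
python3 - <<'E'
from h import *
o=sensors.get_obs();print(o["moment"],o["contact_force"],o["tcp_rot"],o["time"])
E
```

```text
[-0.91265038  1.16503305  0.80286765] [-5.98530313 -4.9949905   8.12315869] [-3.14150722e+00  7.92121794e-04  1.38241070e+00] 13.75
```

At the stop: the moment jumped to 0.8 N m. I take off the twist, release and rise straight up.

{"op": "arm_command", "data": {
  "increments": [1, 0, 0, -0.3, -2, 1, 0, 0, -0.3, -2, 0.7, 0, 0, -0.3, -2, 0.5, 0, 0, -0.3, -2, 0.2, 0, 0, -0.3, -2, 0, 0, 0, -0.3, -2, 0, 0, 0, -0.3, -2, 0, 0, 0, -0.3, -2, 0, 0, 0, -0.3, -2, 0, 0, 0, -20, -2, 0, 0, 0, -50, -2, 0, 0, 0, -90, -2, 0, 0, 0, -130, -2, 0, 0, 0, -160, -2, 0, 0, 0, -160, -2]
}}

```text
time: 15.62
tool_pos: [524.5, 210.0, 314.2]
tcp_rot: [3.137, -0.002, 1.415]
contact_force: [-0.6, 0.1, -0.3]
grip_width: 92.0
```

{"op": "arm_command", "data": {
  "increments": [0, 60, 0, 0, 0, 0, 120, 0, 0, 0, 0, 180, 0, 0, 0, 0, 220, 0, 0, 0, 0, 240, 0, 0, 0, 0, 240, 0, 0, 0]
}}

```text
time: 16.38
tool_pos: [560.2, 447.9, 308.8]
tcp_rot: [-3.139, 0.002, 1.417]
contact_force: [-0.3, 0.8, 0.2]
grip_width: 92.0
```

```bash
python3 - <<'E'
from h import *
a=imaging.capture("scene");b=imaging.capture("top");cv2.imwrite("pics/s3.png",a);cv2.imwrite("pics/t3.png",b)
f=lambda i:cv2.resize(i,(i.shape[1]*4,i.shape[0]*4),interpolation=cv2.INTER_CUBIC)
cv2.imwrite("pics/c3.png",np.clip(np.hstack([f(a[155:255,295:385]),f(b[110:210,120:220])])*1.5,0,255).astype('uint8'))
o=sensors.get_obs();print(o["time"],o["tool_pos"],o["contact_force"])
d=cv2.absdiff(b,cv2.imread("pics/t0.png")).max(2);print("round top diff",(d[105:205,310:400]>40).sum())
d=cv2.absdiff(a,cv2.imread("pics/s0.png")).max(2);print("round scene diff",(d[220:310,150:225]>40).sum())
for z in(165,170,175,180):print(z,(proj("scene",[523.5,211,z])-[295,155])*4,(proj("top",[523.5,211,z])-[120,110])*4+[360,0])
E
```

```text
16.475 [560.66796691 446.10665474 310.47709603] [ 0.12613452 -0.24760656  1.19304395]
round top diff 0
round scene diff 0
165 [210.59892206 129.83966047] [520.91149133 168.46508813]
170 [212.31719242 125.03257359] [518.19363753 166.61472449]
175 [214.05019037 120.18428435] [515.44088835 164.74060345]
180 [215.79810608 115.29426073] [512.65256741 162.84226452]
```

View pics/c3.png

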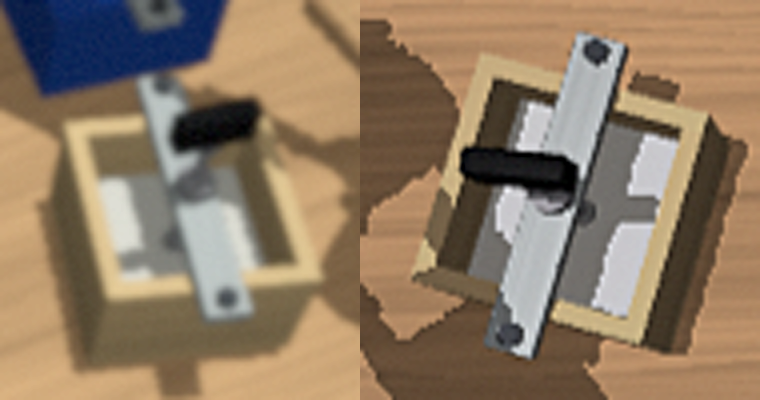

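The crop shows the bar turned about 82° clockwise from the beam (ends at top-crop (465,160) and (572,178)). Its centre is at about z 170, so the foot is at about z 35. The beam has not moved and the round gauge is unchanged in both views. Handing in.

```bash
python3 -c "
from plant import ticket
print(ticket.close_job())"
```

```text
the job is handed in; nothing more can be done
None
```

I lowered the rod on the square plywood mould until its foot met the plaster, turned its handle clockwise to the stop, let go and moved the arm clear. I handed the job in at about 16.5 s.

- **Contact:** the tool stopped at z 152.5 mm while the upward force rose from about 0 to 12.5 N. The foot came out at about 35 mm, against a rough picture estimate of 39 ± 6 mm for the plaster.
- **Lock:** the moment jumped to 0.8 N m at the stop. In the last picture the bar stands about 82° (1.4 rad) clockwise from the beam.
- **After release:** the handle's centre is still at about 170 mm and the beam has not moved. The force on the arm is near zero.
- **Other gauges:** the round gauge shows no pixel change in either view. I never went near the blue look-alike with the fingers down, but I did not compare its pictures.
- **Disagreement:** reading the collar off the pictures put the rod's axis 4 to 8 mm away from where the beam screws and the handle put it. I went by the screws and the handle, and the grasp confirmed them to about 1 mm.

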